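# Ready the mug, close the capsule lever and start the coffee machine

### The job

Make a coffee with the red capsule machine: a capsule already lies in it. Stand the green-and-white mug from beside the sink upright on the cup rest, centred under the spout, and swing the metal lever on the machine's head all the way down to close the chamber; only when both are done, press the round button on top of the head right down to its stop and let it spring back. Leave the mug standing under the spout and the lever down, and do not disturb the glass, the jar, the small tub or the teaspoon round the machine.

Things in the scene. Friction and masses are not known exactly. Their poses are not given: they have to be found in the camera images.
- machine: red and black capsule coffee machine, fixed, 124 wide (y) x 275 deep x 245 mm high, front turned towards the sink. Origin on the worktop right under the spout; +x to its back, +y to the left of one facing it, z up. Its head overhangs the cup rest: x -57 to 93, y -62 to 62, underside z 140, top z 226 mm; the mug goes in from the front, the gripper leaning outward to clear the head
- spout (a point): lower end of the spout nozzles, 128 mm above the worktop and 108 mm above the cup rest
- cup_rest (a point): point on the cup rest (steel grid) right under the spout, where the middle of the mug's foot belongs, 20 mm above the worktop. Rest: x -61 to 58, y -53 to 53 mm from here (machine axes), with a lip 3 mm high at front and sides; drip tray front at x -66; column face behind at x 58
- lever (a joint): steel closing lever on the machine's head, a flat tongue 40 mm wide, 9 mm thick, 116 mm long from hinge to tip, hinged at its rear about the machine's y axis. rad: 0 = all the way down, lying along the head's top (its stop); grows as it swings up and back, to 1.15. It is stiff (about 2 to 3 N at the tip) and stays where it is left
- lever_hinge (a point): middle of the lever's hinge axis: x 98, y 12, z 236 mm in the machine's frame; axes turn with the lever (its -x points to the tip, z out of its upper face)
- lever_tip (a point): point near the lever's tip, 100 mm from the hinge and about 1 mm over the upper face; with the lever down it lies at x -2, y 12, z 242 mm in the machine's frame. Axes turn with the lever
- brew (a joint): round metal brew button, 24 mm across, on the head's top, right of the lever as seen from the front. m: 0 = out, 0.007 = down at its stop; spring, about 6 N at the stop
- brew_top (a point): middle of the brew button's upper face (machine frame x -34, y -36, z 238 mm; at the stop 231, 5 mm above the deck)
- mug: green and white mug standing near the sink's left front corner (not the one far left by the knife block), 93 mm high, outer diameter 92 mm at the rim, 70 mm at the foot, about 0.32 kg, one handle. Origin at its underside, but 17.5 mm off the cup's axis towards the handle; its own -y points from the axis to the handle
- mug_center (a point): middle of the mug's foot, on the cup's axis at its underside; the handle lies in the mug's -y direction from here
- mug_handle (a point): middle of the upright bar of the mug's handle, 73.5 mm out from the cup's axis and 50 mm above the underside; the bar is 12 mm thick sideways (mug x), 16 mm radially (mug y), free from 34 to 66 mm height; the branches above and below it, nearer the cup, are up to 29 mm thick
- tumbler: clear drinking glass, 81 mm across, 92 mm high, origin at the middle of its underside; a bystander
- jam_jar: jam jar with white lid, 68 mm across, 84 mm high, origin at the middle of its underside; a bystander
- sugar_pot: small white tub with wood-coloured lid, 62 mm across, 35 mm high, origin at the middle of its underside; a bystander
- teaspoon: steel teaspoon lying flat, 138 x 28 x 12 mm, origin near its middle; a bystander

How it is judged:
On the way, in this order (a step that is already met when the one before it is completed fails the run):
1. mug upright on the cup rest under the spout and lever all the way down, in either order (horizontal distance between mug_center and cup_rest below 0.018 m and z of mug_center in the frame of cup_rest below 0.006 m and angle between mug's own z axis and vertical below 0.12 rad and value of joint lever below 0.08 rad), for 0.2 s.
2. brew button pressed to its stop (6 mm or more of its 7 mm) (value of joint brew above 0.006 m), for 0.05 s.
At the end, for the whole second after the job is handed in: The mug stands at rest and upright (within 0.06 rad) on the cup rest, the middle of its foot within 18 mm of the point under the spout; the lever is down (below 0.08 rad); the button has been pressed to its stop and is out again (below 2 mm) (horizontal distance between mug_center and cup_rest below 0.018 m and z of mug_center in the frame of cup_rest below 0.004 m and angle between mug's own z axis and vertical below 0.06 rad and linear speed of mug below 0.02 m/s and value of joint lever below 0.08 rad and value of joint brew below 0.002 m); the robot touches nothing.
It fails at once if the button is pressed (3 mm or more) while the lever is not down or the mug is not under the spout (value of joint brew above 0.003 m and (value of joint lever above 0.08 rad or horizontal distance between mug_center and cup_rest above 0.018 m)).
It fails at once if a bystander (glass, jar, tub or teaspoon) is moved more than 20 mm (distance of any of tumbler, jam_jar, sugar_pot, teaspoon from where it was at the start of the episode above 0.02 m).
It also fails if it takes over 58 s, if anything falls off the work surface, if the arm or the gripper's body presses on something with over 40 N, if the wrist force passes 120 N, or if a joint passes its speed limit or range.

### The arm

A 6-joint arm with a two-finger parallel gripper is mounted at the origin on a cart in front of the work surface, level with it; the furniture and walls round the work are solid. World frame = base frame: x ahead of the robot, y to its left, z up, the work surface at z = 0. Lengths are in m, angles in rad, forces in N, time in s.
With the tool pointing down it reaches from about 0.225 to 0.875 m from the base axis. Payload 3.4 kg.
Tool frame: the origin (TCP) lies at the very end of the fingers, on their centre line; the grasp point (between the pads) lies manip.grip_point_offset behind it (manip.grip_point_offset is the distance from the TCP to the grasp point, in m); z points along the fingers, y is the line along which they close (so a half turn about z gives the same grasp; the last joint's range is limited). The gripper opens to 85 mm and grips with 20 to 120 N. Pads are 22 mm wide; open, the fingers measure 114 mm over their backs; the gripper's body (76 mm by 85 mm) begins 54 mm behind the grasp point. The pads swing forward as they close: fully open they stand 13 mm farther back than shut.
Start: joints at [-1.31, 0.276, 1.505, -0, 1.361, -0.121], TCP at [0.214, -0.534, 0.231] pointing down, gripper open.
Joint ranges: [-2.89, 2.89], [-0.75, 2.08], [0.22, 2.7], [-1.18, 4.32], [0.11, 2.71], [-2.7, 2.7]. Speed limits (rad/s): [2.57, 2.57, 3.14, 3.14, 3.14, 3.14].

### API

Orientations are given as a unit quaternion [w, x, y, z].
In Python, from rig import manip gives the robot as it stands.
- The arm moves only by the shell command python3 -m pendant 'ROWS' [FORCE]. ROWS is JSON, a list of rows, each an object of numbers: "jaw": the opening, from -1 (shut) to 1 (fully open); "tx", "ty", "tz": the shift along the world's x, y, z in cm; "ax", "ay", "az": the turn, a rotation vector about the world's x, y, z in degrees. In form: [{"jaw": .., "tx": .., "ty": .., "tz": .., "ax": .., "ay": .., "az": ..}, ...]. A call has 1 to 10 rows; each row is the pose to reach, as a shift and turn from the pose commanded when the call began; what a row does not reach only later rows make up. A row lasts 1/8 s, in which the tool goes at most 62.5 mm and 10.7 degrees, less where a joint would pass 70% of its speed; a pose out of reach is approached as far as the arm can. A call with a gripper value outside its range is refused whole. The fingers move at their own pace and stop on an object; FORCE is the grip in N (left out, the last holds). Time passes only in rows, so rows that repeat a pose let the fingers close. It gives the time, the measured TCP pose, the force, the opening and the grip force at its end, in the units of the state.
- manip.get_state(): the state, without advancing time (a new reading comes with each control period).
- manip.get_image(name): name is "side" or "top" or "wrist"; returns a dict with "pixels" (400x640x3 uint8, blue, green, red), "depth" (400x640 float32, m along the optical axis (not along the pixel's ray), 0 where there is no reading), "fx", "fy", "cx", "cy" (pixels), "pose" (4x4, takes a point from camera to world coordinates). Camera axes: x right, y down, z forward; pixel columns grow to the right and rows downward; lengths in m; the calibration is good to about 2 mm. A picture is of the moment at which its call begins.
- manip.sign_off(): hands the job in; it is judged then, once.
The state is a dict: "clock": time; "qpos": joint angles; "qd": joint speeds; "effort": joint torques, N m; "position": TCP position; "ee_rot": TCP orientation; "contact_force": force on the tool from outside, world axes, zero at the start; "moment": the same for the moment, N m; "width": finger opening in m; "gripper_force": force on a finger pad.
Only numpy, scipy, OpenCV 4.12 (cv2) and the standard library are available. Lean on these libraries where they do the work, as an engineer would, in place of code of your own. Each camera call takes 0.05 s, during which the arm holds its last target. There are 200 camera calls.

## Working session

There is one attempt and no reset: what is moved stays moved. The work goes in short steps, Python scripts to look and compute and a shell command to move; the robot and the scene stay as the last step left them, time stands still between calls to the robot, and variables do not carry over. Pictures are saved under pics/ and viewed, at most 12 in all, crops included, and the job is handed in when it is done.

```bash
mkdir -p pics; ls; python3 - <<'E'
from rig import manip
import cv2,numpy as np,pickle
print(manip.get_state(), manip.grip_point_offset)
d={n:manip.get_image(n) for n in("side","top","wrist")}
pickle.dump(d,open('im0.pkl','wb'))
for n in d:
    cv2.imwrite(f'pics/{n}0.png',d[n]['pixels']); print(n,np.round(d[n]['pose'],3).tolist(),d[n]['fx'],d[n]['cx'],d[n]['cy'])
E
```

```text
pics
{'clock': 0.0, 'qpos': array([-1.31002366e+00,  2.76583788e-01,  1.50615010e+00,  2.07093803e-05,
        1.36067990e+00, -1.20990752e-01]), 'qd': array([-0.00066925, -0.00082055,  0.00047619, -0.0009677 , -0.00025158,
        0.00073969]), 'effort': array([-3.02426570e-04, -4.16773403e+01, -2.45801461e+01, -1.00922030e-04,
        1.07772372e-02,  5.62620457e-07]), 'position': array([ 0.2140897 , -0.53308643,  0.23043933]), 'ee_rot': array([-9.09047778e-04,  9.81837339e-01,  1.89722454e-01, -5.34881064e-05]), 'contact_force': array([ 0.31671692, -0.2390133 , -0.73415755]), 'moment': array([ 0.02968657, -0.00570322,  0.00685399]), 'gripper_force': 0.0, 'width': 0.08548620841384136} 0.0187
side [[0.967, -0.121, 0.225, 0.385], [-0.255, -0.399, 0.881, -0.665], [-0.017, -0.909, -0.417, 0.556], [0.0, 0.0, 0.0, 1.0]] 452.9464430172909 321.4668007496878 197.13664263843475
top [[-0.005, -0.995, 0.104, 0.479], [-0.999, 0.009, 0.036, 0.139], [-0.037, -0.104, -0.994, 0.997], [0.0, 0.0, 0.0, 1.0]] 379.9089016338357 323.47710313640954 196.21890703476708
wrist [[0.374, -0.88, -0.294, 0.289], [-0.928, -0.355, -0.117, -0.502], [-0.002, 0.317, -0.949, 0.373], [0.0, 0.0, 0.0, 1.0]] 291.50725717630735 322.3175700756507 196.47154087949028
```

View pics/side0.png

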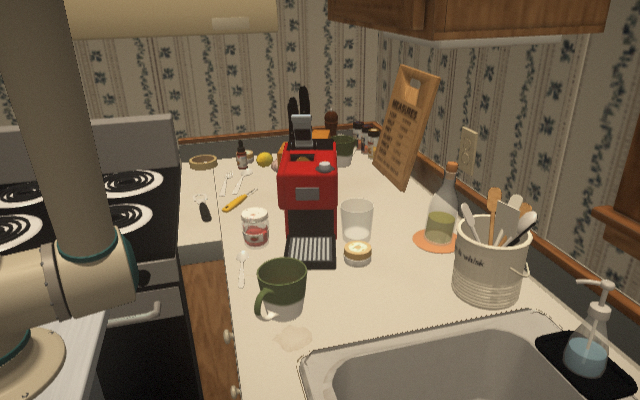

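View pics/top0.png

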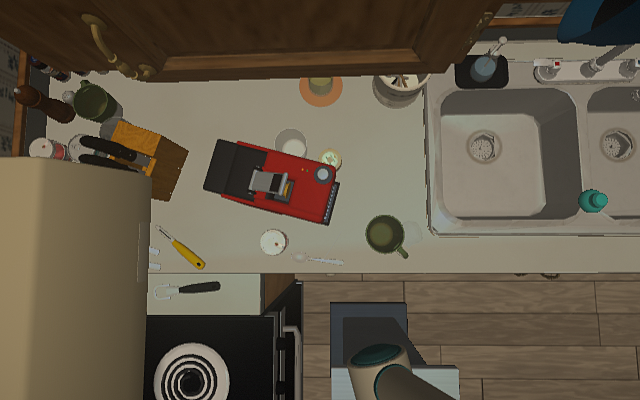

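The side view shows the mug at (283,285) with its handle at (262,303). The machine's rest is at (310,250), the raised lever at (301,128) and the button at (324,167). In the top view the mug is at (385,233) with its handle at (404,252), the button at (322,174) and the lever pad at (268,182). The machine front faces right, towards -y.

```bash
cat > h.py <<'E'
import numpy as np,cv2
def ray(im,u,v):
    d=np.array([(u-im['cx'])/im['fx'],(v-im['cy'])/im['fy'],1.]);P=im['pose'];return P[:3,3],P[:3,:3]@d
def plane(im,u,v,z):
    o,d=ray(im,u,v);return o+d*(z-o[2])/d[2]
def tri(a,ua,b,ub):
    o1,d1=ray(a,*ua);o2,d2=ray(b,*ub)
    s=np.linalg.lstsq(np.c_[d1,-d2],o2-o1,rcond=None)[0]
    p,q=o1+s[0]*d1,o2+s[1]*d2;return (p+q)/2,np.linalg.norm(p-q)
def cloud(im):
    v,u=np.mgrid[:400,:640];z=im['depth'];P=im['pose']
    c=np.stack([(u-im['cx'])/im['fx']*z,(v-im['cy'])/im['fy']*z,z],-1)
    return c@P[:3,:3].T+P[:3,3]
def circ(p):
    A=np.c_[2*p[:,:2],np.ones(len(p))];s=np.linalg.lstsq(A,(p[:,:2]**2).sum(1),rcond=None)[0]
    return s[:2],np.sqrt(s[2]+s[:2]@s[:2])
E
python3 - <<'E'
import pickle,cv2
from h import *
np.set_printoptions(precision=4,suppress=True)
d=pickle.load(open('im0.pkl','rb'));t=d['top'];s=d['side']
C=cloud(t);S=cloud(s)
def red(im):
    h=cv2.cvtColor(im['pixels'],cv2.COLOR_BGR2HSV);return ((h[...,0]<8)|(h[...,0]>172))&(h[...,1]>150)&(h[...,2]>60)
m=red(t);m[:130]=0;m[230:]=0;m[:,:200]=0;m[:,350:]=0
p=C[m];print('red z',np.percentile(p[:,2],[5,25,50,75,95]))
m2=m&(C[...,2]>.21);r=cv2.minAreaRect(C[m2][:,:2].astype(np.float32)*1000);print(r,cv2.boxPoints(r))
# contour on plane .226
cn=max(cv2.findContours(m.astype(np.uint8),0,1)[0],key=cv2.contourArea)
print(cv2.approxPolyDP(cn,4,True)[:,0].tolist())
# mug
for n,im,c in(('top',t,C),('side',s,S)):
    w=(slice(205,265),slice(355,420)) if n=='top' else (slice(245,325),slice(245,315))
    q=c[w].reshape(-1,3);k=q[q[:,2]>.086];print(n,'rim',len(k),np.percentile(q[:,2],99),circ(k))
    a=q[(q[:,2]>.03)&(q[:,2]<.085)]
    o,_=circ(k);rr=np.hypot(*(a[:,:2]-o).T);hh=a[rr>.055];print('handle',len(hh),hh.mean(0),np.median(hh,0),rr.max())
# button
for n,im,c,w in(('t',t,C,(160,188,308,336)),('s',s,S,(158,178,312,336))):
    x=im['pixels'][w[0]:w[1],w[2]:w[3]];h=cv2.cvtColor(x,cv2.COLOR_BGR2HSV);k=h[...,1]<70
    ys,xs=np.nonzero(k);print(n,xs.mean()+w[2],ys.mean()+w[0],len(xs),np.median(c[w[0]:w[1],w[2]:w[3]][k],0))
print('worktop',np.median(C[240:245,100:350].reshape(-1,3),0))
# lever pad
q=C[165:200,245:300].reshape(-1,3);q=q[q[:,2]>.25];print('lever top',len(q),q[q[:,2].argsort()][::max(1,len(q)//12)])
b=np.vstack([t['pixels'][130:270,200:430]]);cv2.imwrite('pics/tz.png',cv2.resize(b,None,fx=3.4,fy=3.4,interpolation=cv2.INTER_CUBIC))
b=s['pixels'][100:330,230:400];cv2.imwrite('pics/sz.png',cv2.resize(b,None,fx=2.6,fy=2.6,interpolation=cv2.INTER_CUBIC))
E
```

```text
red z [0.2199 0.2238 0.2254 0.2265 0.2282]
((580.6298217773438, 243.81443786621094), (256.4185791015625, 138.16004943847656), 74.21256256103516) [[479.2738 139.2361]
 [612.2222 101.6469]
 [681.9858 348.3928]
 [549.0375 385.9819]]
[[237, 141], [268, 152], [264, 171], [288, 173], [295, 181], [287, 204], [265, 199], [265, 192], [259, 191], [253, 202], [221, 196], [323, 220], [333, 166]]
top rim 240 0.09458450858221604 (array([0.482 , 0.0529]), np.float64(0.055735291493661014))
handle 274 [ 0.4719 -0.007   0.0637] [ 0.471  -0.0072  0.0676] 0.09810099723355692
side rim 420 0.09255079191312932 (array([ 0.4418, -0.3057]), np.float64(0.3387443893699339))
handle 1972 [0.4791 0.0181 0.0621] [ 0.4803 -0.0018  0.0636] 0.38021297108755614
t 324.2418879056047 172.88790560471978 339 [0.6076 0.1657 0.2278]
s 324.32 166.912 125 [0.6032 0.1599 0.2305]
worktop [0.4663 0.3997 0.0018]
lever top 640 [[0.5793 0.305  0.25  ]
 [0.6043 0.2918 0.2573]
 [0.5754 0.292  0.2644]
 [0.5841 0.2827 0.272 ]
 [0.5772 0.2774 0.2789]
 [0.58   0.2704 0.2858]
 [0.5676 0.267  0.2933]
 [0.5815 0.2581 0.3015]
 [0.5638 0.255  0.3083]
 [0.5594 0.2486 0.3135]
 [0.5785 0.2403 0.3206]
 [0.5763 0.2345 0.3231]
 [0.4793 0.1392 0.9973]]
```

View pics/tz.png

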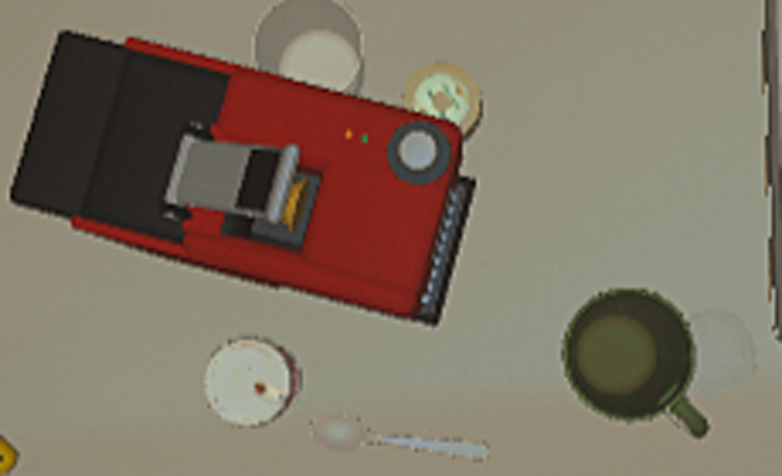

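View pics/sz.png

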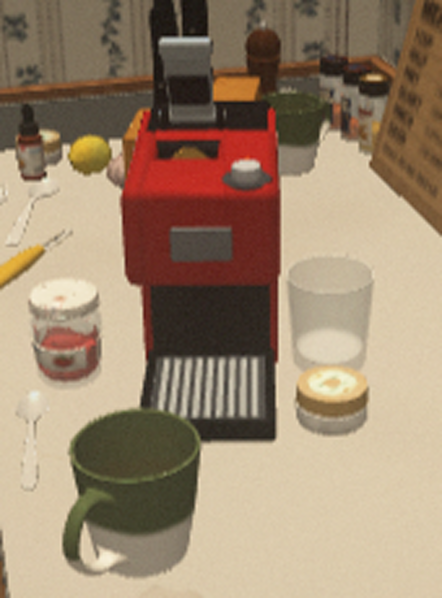

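The crops confirm it. In the top crop the mug rim is centred at (628,354) with its handle at lower right (692,420), the button is at (417,150), and the tray front runs (474,180)-(437,323). The spoon and jar lie near-side, the tub and glass far-side.

```bash
python3 - <<'E'
import pickle,cv2
from h import *
np.set_printoptions(precision=4,suppress=True)
d=pickle.load(open('im0.pkl','rb'));t=d['top'];s=d['side']
H={n:cv2.cvtColor(d[n]['pixels'],cv2.COLOR_BGR2HSV) for n in d}
# red edges (top): upper, lower, front -> world lines at z=.226
h=H['top'];m=(((h[...,0]<8)|(h[...,0]>172))&(h[...,1]>130)&(h[...,2]>50))
def fit(pts,z,n):
    p=np.array([plane(t,u,v,z)[:2] for u,v in pts]);vx,vy,x,y=cv2.fitLine(p.astype(np.float32),cv2.DIST_HUBER,0,1e-4,1e-4).ravel()
    a=np.degrees(np.arctan2(vy,vx))%180;print(n,'dir',a,'pt',x,y);return np.array([x,y]),np.array([vx,vy])
up=[(u,np.nonzero(m[130:230,u])[0].min()+130-.5) for u in range(270,326)]
lo=[(u,np.nonzero(m[130:235,u])[0].max()+130.5) for u in range(270,318)]
fr=[(np.nonzero(m[v,250:345])[0].max()+250.5,v) for v in range(176,214)]
fit(up,.226,'up');fit(lo,.226,'lo');fit(fr,.226,'front')
# button two views
def blob(n,w,thr):
    x=H[n][w[0]:w[1],w[2]:w[3]];k=((x[...,1]<60)&(x[...,2]>thr)).astype(np.uint8)
    c=max(cv2.findContours(k,0,1)[0],key=cv2.contourArea);e=cv2.minAreaRect(c);M=cv2.moments(k[...],True)
    print(n,e,M['m00']);return (e[0][0]+w[2],e[0][1]+w[0])
bt=blob('top',(160,188,308,336),120)
bs=blob('side',(155,180,312,340),120)
print('btn',bt,bs,tri(t,bt,s,bs),plane(t,*bt,.238))
# mug masks
def green(n,w):
    x=H[n];k=np.zeros(x.shape[:2],np.uint8);k[w[0]:w[1],w[2]:w[3]]=((x[...,0]>25)&(x[...,0]<60)&(x[...,1]>95))[w[0]:w[1],w[2]:w[3]]
    return cv2.morphologyEx(k,cv2.MORPH_CLOSE,np.ones((5,5)))
k=green('top',(208,268,355,415));c=max(cv2.findContours(k,0,1)[0],key=cv2.contourArea)[:,0].astype(float)
P=np.array([plane(t,u,v,.093) for u,v in c])
o,r=circ(P)
for i in range(6):
    dd=np.hypot(*(P[:,:2]-o).T);o,r=circ(P[np.abs(dd-r)<.004])
print('mug rim top',o,r,(np.abs(dd-r)<.004).sum())
far=P[dd>r+.012];print('handle tip pts',far.mean(0), 'az',np.degrees(np.arctan2(*(far.mean(0)[:2]-o)[::-1])))
k2=green('side',(245,330,245,315));c2=max(cv2.findContours(k2,0,1)[0],key=cv2.contourArea)[:,0].astype(float)
P2=np.array([plane(s,u,v,.093) for u,v in c2])
dd=np.hypot(*(P2[:,:2]-o).T);q=P2[(np.abs(dd-r)<.006)];print('side rim',circ(q),len(q))
print('handle side', c2[c2[:,0].argmin()])
for name,im,box in(('top',t,(205,270,355,415)),):
    C=cloud(im)[box[0]:box[1],box[2]:box[3]].reshape(-1,3);rr=np.hypot(*(C[:,:2]-o).T);q=C[(rr>.052)&(rr<.095)&(C[:,2]>.03)]
    print(len(q),q.mean(0),np.degrees(np.arctan2(*(q.mean(0)[:2]-o)[::-1])))
C=cloud(s)[245:330,245:330].reshape(-1,3);rr=np.hypot(*(C[:,:2]-o).T);q=C[(rr>.055)&(rr<.095)&(C[:,2]>.03)]
print(len(q),q.mean(0),rr[(C[:,2]>.03)].max(),np.degrees(np.arctan2(*(q.mean(0)[:2]-o)[::-1])))
# tray front top edge & bystander heights
C=cloud(t)
for n,w in(('glass',(130,158,275,308)),('tub',(148,172,320,343)),('jar',(228,256,260,288)),('spoon',(250,267,290,345))):
    q=C[w[0]:w[1],w[2]:w[3]].reshape(-1,3);k=q[(q[:,2]>(.006 if n=='spoon' else .025))&(q[:,2]<.12)];print(n,len(k),np.percentile(k,2,0),np.percentile(k,98,0))
E
```

```text
up dir 74.228546 pt 0.64258885 0.21562022
lo dir 75.74471 pt 0.518678 0.22581065
front dir 164.30385 pt 0.56149876 0.15497163
top ((14.5, 14.0), (10.0, 9.0), 90.0) 146.0
side ((12.0, 9.5), (5.0, 10.0), 90.0) 92.0
btn (322.5, 174.0) (324.0, 164.5) (array([0.6048, 0.1686, 0.2336]), np.float64(7.033392366055504e-06)) [0.604  0.1684 0.238 ]
mug rim top [0.4861 0.0429] 0.030982307680743344 68
handle tip pts [nan nan nan] az nan
side rim (array([0.4887, 0.035 ]), np.float64(0.03322082686198565)) 33
handle side [255. 303.]
264 [ 0.465  -0.0093  0.0787] -112.03158218950468
1005 [ 0.47   -0.0143  0.0694] 0.7153046815653958 -105.72759870754541
glass 388 [0.6795 0.2144 0.026 ] [0.7412 0.2904 0.0929]
tub 314 [0.6549 0.131  0.0295] [0.7022 0.1824 0.0383]
jar 603 [0.437  0.2652 0.0578] [0.4943 0.3228 0.0876]
spoon 126 [0.41   0.1372 0.0061] [0.4371 0.2584 0.0131]<stdin>:33: RuntimeWarning: Mean of empty slice.
  ret = um.true_divide(
```

```bash
python3 - <<'E'
import pickle,cv2
from h import *
np.set_printoptions(precision=4,suppress=True)
d=pickle.load(open('im0.pkl','rb'));t=d['top'];s=d['side']
def mask(im,w):
    x=im['pixels'].astype(int);k=np.zeros(x.shape[:2],np.uint8);g=((x[...,1]-x[...,0]>12)&(x[...,1]>=x[...,2]-2)&(x[...,1]<140))
    k[w[0]:w[1],w[2]:w[3]]=g[w[0]:w[1],w[2]:w[3]];k=cv2.morphologyEx(k,cv2.MORPH_CLOSE,np.ones((5,5)));return k
for n,im,w in(('top',t,(205,270,355,415)),('side',s,(245,330,245,315))):
    c=max(cv2.findContours(mask(im,w),0,1)[0],key=cv2.contourArea)[:,0].astype(float)
    P=np.array([plane(im,u,v,.093)[:2] for u,v in c]);o=np.array([.472,.045]);o=np.median(P,0) if n=='top' else o0
    for i in range(8):
        dd=np.hypot(*(P-o).T);k=np.abs(dd-.046)<(.012 if i<4 else .004)
        if n=='side':k&=P[:,1]>o[1]-0.005
        o,r=circ(P[k])
    o0=o;print(n,len(c),c.min(0),c.max(0),'rim',o,r,k.sum())
    if n=='top':
        px=[c[dd>r+.012]];print(px[0].tolist())
        Q=np.array([plane(im,u,v,.06)[:2] for u,v in px[0]]);q=Q.mean(0);print(Q.max(0),Q.min(0),'az',np.degrees(np.arctan2(*(q-o)[::-1])),np.hypot(*(Q-o).T).max())
        ot=o
# side depth cloud near handle
C=cloud(s);S=C[245:330,245:330].reshape(-1,3);rr=np.hypot(*(S[:,:2]-ot).T)
q=S[(rr>.062)&(rr<.09)&(S[:,2]>.03)&(S[:,2]<.07)];e=q[:,:2]-ot
print('side handle',len(q),np.median(q,0),np.degrees(np.arctan2(*np.median(e,0)[::-1])))
E
```

```text
top 136 [365. 214.] [408. 258.] rim [0.484  0.0279] 0.045675584813590256 110
[[401.0, 253.0], [402.0, 254.0], [403.0, 255.0], [403.0, 256.0], [404.0, 257.0], [405.0, 258.0], [406.0, 258.0], [407.0, 257.0], [407.0, 256.0], [408.0, 255.0], [407.0, 254.0], [407.0, 253.0], [406.0, 252.0], [405.0, 251.0], [404.0, 250.0]]
[ 0.4444 -0.0144] [ 0.4252 -0.0311] az -134.33170861865386 0.0797930569909509
side 186 [254. 257.] [306. 314.] rim [0.4853 0.0246] 0.04467444331948145 61
side handle 113 [ 0.4307 -0.029   0.0554] -133.11271336208466
```

```bash
python3 - <<'E'
import pickle,cv2
from h import *
from rig import manip
print([a for a in dir(manip) if a[0]!='_'])
np.set_printoptions(precision=1,suppress=True)
d=pickle.load(open('im0.pkl','rb'));t=d['top'];C=cloud(t)
O=np.array([.578,.2107]);a=np.radians(75);X=np.array([np.cos(a),np.sin(a)]);Y=np.array([-X[1],X[0]])
def M(p): return np.c_[(p[:,:2]-O)@X,(p[:,:2]-O)@Y,p[:,2]]*1000
q=M(C[160:205,240:300].reshape(-1,3));k=q[(q[:,2]>262)&(q[:,2]<400)]
l=cv2.fitLine(k[:,[0,2]].astype(np.float32),cv2.DIST_HUBER,0,.01,.01).ravel();print('lever line',l,np.degrees(np.arctan2(-l[1],l[0])),k.min(0),k.max(0),np.median(k,0))
for u,v in((300,60),(200,75),(400,75),(300,78)): print('cab',C[v,u]*1000)
# TCP path: front corner on face
for f in np.radians([49,49,40,30,20,10,0]):
    u=np.array([-np.cos(f),np.sin(f)]);n=np.array([np.sin(f),np.cos(f)])
    p=np.array([98,236])+92*u+5*n+[11,0];w=O*1000+p[0]*X+14*Y
    print(np.degrees(f),p,w,p[1])
E
```

```text
['MotionError', 'get_image', 'get_state', 'grip_point_offset', 'sign_off']
lever line [  0.7  -0.7  48.5 296.8] 48.03814 [ 19.5  -9.4 262. ] [ 81.4  32.6 326.2] [ 45.8  11.8 300.2]
cab [696.7 183.8 547.3]
cab [689.9 317.4 524.9]
cab [878.  -20.4  79. ]
cab [910.4 238.   -1.8]
49.0 [ 52.4 308.7] [578. 265.] 308.7135765254476
49.0 [ 52.4 308.7] [578. 265.] 308.7135765254476
40.0 [ 41.7 299. ] [575.3 254.6] 298.9666823067565
29.999999999999996 [ 31.8 286.3] [572.7 245.1] 286.3301270189222
20.0 [ 24.3 272.2] [570.8 237.8] 272.1643162898911
10.0 [ 19.3 256.9] [569.5 232.9] 256.89967111041864
0.0 [ 17. 241.] [568.9 230.7] 241.0
```

```bash
python3 -m pendant '[{"jaw":-1,"tx":2.5,"ty":5,"tz":3,"az":5},{"jaw":-1,"tx":5,"ty":10,"tz":6,"az":10},{"jaw":-1,"tx":7.5,"ty":15,"tz":9,"az":15},{"jaw":-1,"tx":10,"ty":20,"tz":12,"az":20},{"jaw":-1,"tx":13,"ty":26,"tz":13,"az":26},{"jaw":-1,"tx":16,"ty":31,"tz":14,"az":32},{"jaw":-1,"tx":19,"ty":36,"tz":14,"az":38},{"jaw":-1,"tx":22,"ty":41,"tz":14,"az":44},{"jaw":-1,"tx":24,"ty":46,"tz":14,"az":50},{"jaw":-1,"tx":26,"ty":51,"tz":14,"az":53}]'; python3 -c "
from rig import manip;print(manip.get_state()['qpos'])"
```

```text
[-1.31002177e+00  2.76452803e-01  1.50580320e+00 -2.10055545e-05
  1.36066513e+00 -1.20979458e-01]invalid input at $[0]: expected keys jaw, tx, ty, tz, ax, ay, az
```

```bash
python3 -m pendant '[{"jaw":-1,"tx":2.5,"ty":5,"tz":3,"ax":0,"ay":0,"az":5},{"jaw":-1,"tx":5,"ty":10,"tz":6,"ax":0,"ay":0,"az":10},{"jaw":-1,"tx":7.5,"ty":15,"tz":9,"ax":0,"ay":0,"az":15},{"jaw":-1,"tx":10,"ty":20,"tz":12,"ax":0,"ay":0,"az":20},{"jaw":-1,"tx":13,"ty":26,"tz":13,"ax":0,"ay":0,"az":26},{"jaw":-1,"tx":16,"ty":31,"tz":14,"ax":0,"ay":0,"az":32},{"jaw":-1,"tx":19,"ty":36,"tz":14,"ax":0,"ay":0,"az":38},{"jaw":-1,"tx":22,"ty":41,"tz":14,"ax":0,"ay":0,"az":44},{"jaw":-1,"tx":24,"ty":46,"tz":14,"ax":0,"ay":0,"az":50},{"jaw":-1,"tx":26,"ty":51,"tz":14,"ax":0,"ay":0,"az":53}]'; python3 -c "
from rig import manip;print(manip.get_state()['qpos'])"
```

```text
clock: 1.4
position: [0.4746, -0.0218, 0.3711]
ee_rot: [0.0, 0.793, 0.609, -0.0]
contact_force: [0.6, -0.9, -0.2]
width: -0.0001
gripper_force: 0.0
[-1.92311370e-01  7.25143753e-02  1.42458215e+00 -1.94279559e-04
  1.64447447e+00  6.93114775e-02]
```

```bash
python3 -m pendant '[{"jaw":-1,"tx":2,"ty":5,"tz":0,"ax":0,"ay":0,"az":0},{"jaw":-1,"tx":4,"ty":10,"tz":0,"ax":0,"ay":0,"az":0},{"jaw":-1,"tx":6,"ty":15,"tz":0,"ax":0,"ay":0,"az":0},{"jaw":-1,"tx":8,"ty":20,"tz":0,"ax":0,"ay":0,"az":0},{"jaw":-1,"tx":9.5,"ty":25,"tz":0,"ax":0,"ay":0,"az":0},{"jaw":-1,"tx":10.4,"ty":29,"tz":0,"ax":0,"ay":0,"az":0},{"jaw":-1,"tx":10.4,"ty":29,"tz":-2,"ax":0,"ay":0,"az":0},{"jaw":-1,"tx":10.4,"ty":29,"tz":-4.5,"ax":0,"ay":0,"az":0},{"jaw":-1,"tx":10.4,"ty":29,"tz":-5.5,"ax":0,"ay":0,"az":0}]'; python3 -c "
from rig import manip;print(manip.get_state()['qpos'])"
```

```text
clock: 2.52
position: [0.5775, 0.2663, 0.3142]
ee_rot: [-0.001, 0.794, 0.608, -0.002]
contact_force: [0.4, -0.1, -0.1]
width: 0.0002
gripper_force: 0.0
[ 3.22830083e-01  3.41920431e-01  1.20745429e+00 -1.06991226e-04
  1.59580410e+00  5.86432938e-01]
```

```bash
python3 -m pendant '[{"jaw":-1,"tx":-0.2,"ty":-0.7,"tz":-0.9,"ax":0,"ay":0,"az":0},{"jaw":-1,"tx":-0.4,"ty":-1.4,"tz":-1.8,"ax":0,"ay":0,"az":0},{"jaw":-1,"tx":-0.5,"ty":-1.9,"tz":-2.5,"ax":0,"ay":0,"az":0},{"jaw":-1,"tx":-0.6,"ty":-2.4,"tz":-3.2,"ax":0,"ay":0,"az":0},{"jaw":-1,"tx":-0.7,"ty":-2.7,"tz":-3.9,"ax":0,"ay":0,"az":0},{"jaw":-1,"tx":-0.8,"ty":-3.0,"tz":-4.6,"ax":0,"ay":0,"az":0},{"jaw":-1,"tx":-0.9,"ty":-3.4,"tz":-5.3,"ax":0,"ay":0,"az":0},{"jaw":-1,"tx":-1,"ty":-3.6,"tz":-6,"ax":0,"ay":0,"az":0},{"jaw":-1,"tx":-1,"ty":-3.7,"tz":-6.8,"ax":0,"ay":0,"az":0},{"jaw":-1,"tx":-1,"ty":-3.7,"tz":-7.3,"ax":0,"ay":0,"az":0}]'
```

```text
clock: 3.78
position: [0.5682, 0.2288, 0.2427]
ee_rot: [0.0, 0.794, 0.608, -0.001]
contact_force: [0.5, -0.5, 1.4]
width: -0.0003
gripper_force: 1.1
```

Contact on the lever; I push it on to its stop.

```bash
python3 -m pendant '[{"jaw":-1,"tx":0,"ty":0,"tz":-0.2,"ax":0,"ay":0,"az":0},{"jaw":-1,"tx":0,"ty":0,"tz":-0.4,"ax":0,"ay":0,"az":0},{"jaw":-1,"tx":0,"ty":0,"tz":-0.5,"ax":0,"ay":0,"az":0},{"jaw":-1,"tx":0,"ty":0,"tz":-0.5,"ax":0,"ay":0,"az":0}]'
```

```text
clock: 4.28
position: [0.5682, 0.2287, 0.2403]
ee_rot: [0.001, 0.794, 0.608, 0.0]
contact_force: [-2.0, -3.6, 8.6]
width: -0.0002
gripper_force: 4.7
```

```bash
cat >> h.py <<'E'
from scipy.spatial.transform import Rotation as R
def pose(d_az,th):  # tool x towards azimuth d_az, tool z leaning inward by th from down
    a=np.radians(d_az);d=np.array([np.cos(a),np.sin(a),0]);y=np.array([np.sin(a),-np.cos(a),0])
    z=np.sin(np.radians(th))*d-np.array([0,0,np.cos(np.radians(th))]);x=np.cross(y,z)
    return R.from_matrix(np.c_[x,y,z]),z
def q2R(q): return R.from_quat([q[1],q[2],q[3],q[0]])
def delta(p,r,p0,r0):
    return np.round((np.array(p)-p0)*100,2),np.round((r*r0.inv()).as_rotvec(degrees=True),1)
E
python3 - <<'E'
from h import *
p0=np.array([.568,.229,.238]);r0,_=pose(75,0)
print(q2R([0,.794,.608,0]).as_matrix()@[1,0,0],r0.as_matrix()[:,0])
for th in(0,15,30,45,60):
    r,z=pose(46,th);bar=np.array([.4335,-.026,.054]);g=bar+.014*z
    print(th,delta(g-.11*z,r,p0,r0),'g',g)
E
```

```text
[0.26074593 0.96540746 0.        ] [0.25881905 0.96592583 0.        ]
0 (array([-13.45, -25.5 ,  -8.8 ]), array([  0.,   0., -29.])) g [ 0.4335 -0.026   0.04  ]
15 (array([-15.18, -27.29,  -9.13]), array([ 13.2,  -7.5, -28.8])) g [ 0.43601707 -0.0233935   0.04047704]
30 (array([-16.78, -28.95, -10.09]), array([ 26.4, -14.9, -28.3])) g [ 0.43836261 -0.02096462  0.04187564]
45 (array([-18.17, -30.38, -11.61]), array([ 39.6, -22.4, -27.5])) g [ 0.44037677 -0.0188789   0.04410051]
60 (array([-19.23, -31.48, -13.6 ]), array([ 52.7, -29.8, -26.3])) g [ 0.44192229 -0.01727847  0.047     ]
```

```bash
python3 -m pendant '[{"jaw":-1,"tx":0,"ty":0,"tz":5,"ax":0,"ay":0,"az":0},{"jaw":-1,"tx":-2,"ty":-4,"tz":8,"ax":0,"ay":0,"az":0},{"jaw":-1,"tx":-5,"ty":-8,"tz":8,"ax":5,"ay":-3,"az":-8},{"jaw":-1,"tx":-8,"ty":-12,"tz":8,"ax":13,"ay":-7,"az":-12},{"jaw":-1,"tx":-11,"ty":-17,"tz":8,"ax":20,"ay":-11,"az":-16},{"jaw":0,"tx":-14,"ty":-22,"tz":7,"ax":27,"ay":-15,"az":-20},{"jaw":0,"tx":-17,"ty":-27,"tz":6,"ax":34,"ay":-19,"az":-23},{"jaw":0,"tx":-19,"ty":-31,"tz":5,"ax":41,"ay":-23,"az":-26},{"jaw":0,"tx":-19.2,"ty":-31.5,"tz":3,"ax":47,"ay":-27,"az":-26.3},{"jaw":0,"tx":-19.2,"ty":-31.5,"tz":0,"ax":52.7,"ay":-29.8,"az":-26.3}]'; python3 - <<'E'
from rig import manip
import cv2,pickle
from h import *
s=manip.get_state();print(s['qpos']);r,z=pose(46,60);print((q2R(s['ee_rot'])*r.inv()).as_rotvec(degrees=True))
d={n:manip.get_image(n) for n in('side','wrist')};pickle.dump(d,open('im1.pkl','wb'))
cv2.imwrite('pics/w1.png',np.hstack([cv2.resize(d['wrist']['pixels'],(400,250)),cv2.resize(d['side']['pixels'][100:350,200:400],(312,390))[:250] if 0 else cv2.resize(d['side']['pixels'],(400,250))]))
E
```

```text
clock: 5.52
position: [0.3761, -0.0899, 0.2381]
ee_rot: [-0.192, 0.798, 0.335, 0.462]
contact_force: [0.2, -1.4, -2.1]
width: 0.0425
gripper_force: 0.0
[-1.31442442  0.13947203  2.21517666  0.84192041  1.53032478 -0.91949899]
[-0.1555743  -0.17221479 -0.55370353]
```

View pics/w1.png

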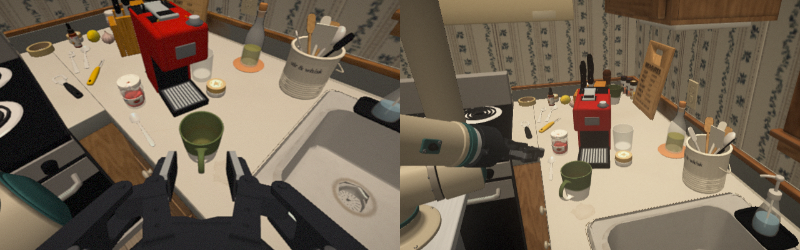

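The wrist view shows the mug at (202,132), in half-scale pixels. Its handle at (202,160) lies midway between the finger tips, and the side view shows the lever down. I check the handle from this second view.

```bash
python3 - <<'E'
import pickle,cv2
from h import *
np.set_printoptions(precision=4,suppress=True)
w=pickle.load(open('im1.pkl','rb'))['wrist'];C=cloud(w)
x=w['pixels'].astype(int);k=((x[...,1]-x[...,0]>12)&(x[...,1]>=x[...,2]-2)&(x[...,1]<170)).astype(np.uint8);k[:165]=0;k[285:]=0;k[:,:275]=0;k[:,375:]=0
k=cv2.morphologyEx(k,cv2.MORPH_CLOSE,np.ones((5,5)))
c=max(cv2.findContours(k,0,1)[0],key=cv2.contourArea)[:,0].astype(float);print(c.min(0),c.max(0))
P=np.array([plane(w,u,v,.093)[:2] for u,v in c]);o=np.array([.4845,.026])
for i in range(6):
    dd=np.hypot(*(P-o).T);m=(np.abs(dd-.046)<.005)&(((P-o)@[.695,.719])>-.01);o2,r=circ(P[m]);o=o2
print('rim',o,r,m.sum())
# handle bottom rows
h=c[c[:,1]>c[:,1].max()-14];print('handle px',h[:,0].min(),h[:,0].max(),h[:,1].max())
um=(h[:,0].min()+h[:,0].max())/2
for z in(.05,.06,.066):
    q=plane(w,um,c[:,1].max()-7,z);e=q[:2]-o;print(z,q,np.degrees(np.arctan2(e[1],e[0])),np.hypot(*e))
Q=C[165:285,275:375].reshape(-1,3);rr=np.hypot(*(Q[:,:2]-o).T);g=Q[(rr>.066)&(rr<.088)&(Q[:,2]>.035)&(Q[:,2]<.07)]
e=np.median(g,0)[:2]-o;print(len(g),np.median(g,0),g.min(0),g.max(0),np.degrees(np.arctan2(e[1],e[0])))
E
```

```text
[287. 178.] [357. 276.]
rim [0.4819 0.029 ] 0.04431213323302209 98
handle px 317.0 326.0 276.0
0.05 [ 0.4319 -0.0205  0.05  ] -135.33730416048687 0.0703441868021408
0.06 [ 0.4283 -0.0244  0.06  ] -135.1250100613813 0.07567652436853252
0.066 [ 0.4262 -0.0268  0.066 ] -135.01141230531456 0.07887637165740018
122 [ 0.426  -0.0268  0.0613] [ 0.422  -0.0308  0.0453] [ 0.4333 -0.0209  0.0699] -135.11356661011234
```

```bash
python3 -m pendant '[{"jaw":0,"tx":-0.2,"ty":0.2,"tz":-5,"ax":0,"ay":0,"az":0},{"jaw":0,"tx":-0.2,"ty":0.2,"tz":-10,"ax":0,"ay":0,"az":0},{"jaw":0,"tx":-0.2,"ty":0.2,"tz":-13.6,"ax":0,"ay":0,"az":0},{"jaw":0,"tx":-0.2,"ty":0.2,"tz":-13.6,"ax":0,"ay":0,"az":0},{"jaw":0,"tx":-0.2,"ty":0.2,"tz":-13.6,"ax":0,"ay":0,"az":0}]'
```

```text
clock: 6.25
position: [0.375, -0.0837, 0.1039]
ee_rot: [-0.195, 0.797, 0.339, 0.46]
contact_force: [0.3, 0.4, 0.2]
width: 0.0428
gripper_force: 0.0
```

```bash
python3 -m pendant '[{"jaw":0,"tx":2.2,"ty":2.3,"tz":-1.9,"ax":0,"ay":0,"az":0},{"jaw":0,"tx":4.3,"ty":4.5,"tz":-3.7,"ax":0,"ay":0,"az":0},{"jaw":0,"tx":5.6,"ty":5.9,"tz":-4.9,"ax":0,"ay":0,"az":0},{"jaw":0,"tx":6.5,"ty":6.8,"tz":-5.6,"ax":0,"ay":0,"az":0},{"jaw":0,"tx":6.5,"ty":6.8,"tz":-5.6,"ax":0,"ay":0,"az":0}]'; python3 - <<'E'
from rig import manip
import cv2,pickle
from h import *
d={n:manip.get_image(n) for n in('side','wrist')};pickle.dump(d,open('im2.pkl','wb'))
cv2.imwrite('pics/w2.png',np.hstack([cv2.resize(d['wrist']['pixels'][150:400,160:480],(400,312)),cv2.resize(d['side']['pixels'][200:356,200:400],(400,312))]))
E
```

```text
clock: 6.88
position: [0.4401, -0.0152, 0.0477]
ee_rot: [-0.195, 0.797, 0.339, 0.46]
contact_force: [0.5, -0.1, -0.5]
width: 0.0425
gripper_force: 0.0
```

View pics/w2.png

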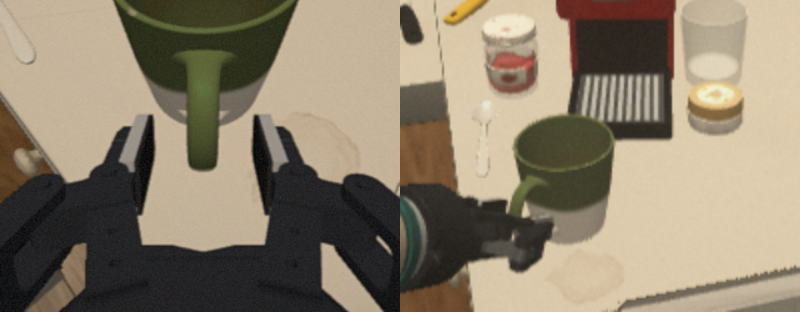

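The handle bar at (203,115) is centred between the pads at (140,165) and (268,165), so I close on it. Grip force is 60 N.

```bash
python3 -m pendant '[{"jaw":-0.4,"tx":0,"ty":0,"tz":0,"ax":0,"ay":0,"az":0},{"jaw":-1,"tx":0,"ty":0,"tz":0,"ax":0,"ay":0,"az":0},{"jaw":-1,"tx":0,"ty":0,"tz":0,"ax":0,"ay":0,"az":0},{"jaw":-1,"tx":0,"ty":0,"tz":0,"ax":0,"ay":0,"az":0},{"jaw":-1,"tx":0,"ty":0,"tz":0.3,"ax":0,"ay":0,"az":0},{"jaw":-1,"tx":0,"ty":0,"tz":2,"ax":0,"ay":0,"az":0},{"jaw":-1,"tx":0,"ty":0,"tz":4,"ax":0,"ay":0,"az":0},{"jaw":-1,"tx":0,"ty":0,"tz":4,"ax":0,"ay":0,"az":0},{"jaw":-1,"tx":0,"ty":0,"tz":4,"ax":0,"ay":0,"az":0}]' 70;  python3 - <<'E'
from rig import manip
import cv2,pickle
from h import *
d={n:manip.get_image(n) for n in('side','wrist','top')};pickle.dump(d,open('im3.pkl','wb'))
cv2.imwrite('pics/w3.png',np.hstack([cv2.resize(d['wrist']['pixels'][150:400,160:480],(400,312)),cv2.resize(d['side']['pixels'][200:356,200:400],(400,312))]))
E
```

```text
clock: 8.1
position: [0.4389, -0.0159, 0.0853]
ee_rot: [-0.195, 0.798, 0.338, 0.459]
contact_force: [0.0, 0.2, -3.0]
width: 0.0101
gripper_force: 68.4
```

View pics/w3.png

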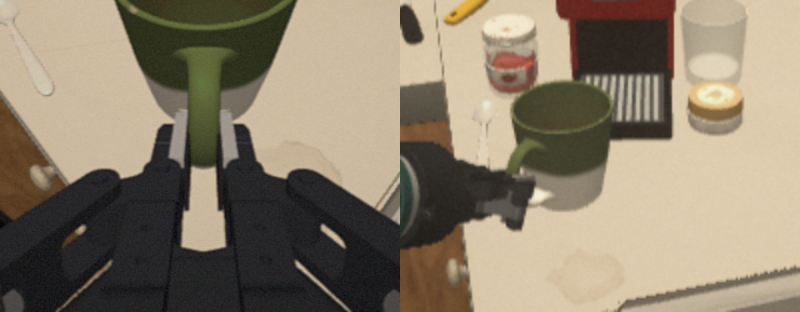

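The handle is held at 10 mm width and the mug is lifted, looking upright in the side view (562,145). I measure its tilt and centre.

```bash
cat >> h.py <<'E'
def gmask(im,w):
    x=im['pixels'].astype(int);k=np.zeros(x.shape[:2],np.uint8);g=((x[...,1]-x[...,0]>12)&(x[...,1]>=x[...,2]-2)&(x[...,1]<140))
    k[w[0]:w[1],w[2]:w[3]]=g[w[0]:w[1],w[2]:w[3]];return cv2.morphologyEx(k,cv2.MORPH_CLOSE,np.ones((5,5)))
def rim(im,w,z,o,sel):
    c=max(cv2.findContours(gmask(im,w),0,1)[0],key=cv2.contourArea)[:,0].astype(float)
    P=np.array([plane(im,u,v,z)[:2] for u,v in c])
    for i in range(8):
        dd=np.hypot(*(P-o).T);k=np.abs(dd-.046)<(.01 if i<4 else .004)
        k&=((P-o)@sel)>-.005
        o,r=circ(P[k])
    return o,r,k.sum()
def rimplane(C,o,z):
    q=C.reshape(-1,3);rr=np.hypot(*(q[:,:2]-o).T);q=q[(np.abs(rr-.0445)<.004)&(np.abs(q[:,2]-z)<.012)]
    for i in range(4):
        A=np.c_[q[:,:2]-o,np.ones(len(q))];s=np.linalg.lstsq(A,q[:,2],rcond=None)[0];e=q[:,2]-A@s
        q=q[(e>-.003)]
    return s,len(q)
E
python3 - <<'E'
import pickle
from h import *
np.set_printoptions(precision=4,suppress=True)
d=pickle.load(open('im3.pkl','rb'));o=np.array([.483,.028])
sel=np.array([.695,.719])
for z in(.126,.131,.136):
  print(z,'top',rim(d['top'],(195,270,350,420),z,o,sel),'side',rim(d['side'],(225,300,245,320),z,o,[0,1]))
for n in('top','side'): print(n,rimplane(cloud(d[n]),o,.131))
print(rimplane(cloud(pickle.load(open('im0.pkl','rb'))['top']),o,.093),rimplane(cloud(pickle.load(open('im0.pkl','rb'))['side']),o,.093))
E
```

```text
0.126 top (array([0.4851, 0.0292]), np.float64(0.04517626253325971), np.int64(61)) side (array([0.4859, 0.0319]), np.float64(0.04478808936659242), np.int64(62))
0.131 top (array([0.4851, 0.0298]), np.float64(0.04491701371820582), np.int64(61)) side (array([0.4847, 0.0238]), np.float64(0.044267795373879315), np.int64(62))
0.136 top (array([0.485 , 0.0305]), np.float64(0.04465776490315628), np.int64(61)) side (array([0.4836, 0.0175]), np.float64(0.04334181894921358), np.int64(42))
top (array([-0.0127, -0.0052,  0.1299]), 216)
side (array([-0.013 , -0.0126,  0.1275]), 340)
(array([-0.0003,  0.0041,  0.0929]), 179) (array([-0.0011, -0.    ,  0.0906]), 318)
```

```bash
python3 -m pendant '[{"jaw":-1,"tx":1,"ty":0.4,"tz":0,"ax":0,"ay":0,"az":2},{"jaw":-1,"tx":2.2,"ty":0.9,"tz":0,"ax":0.2,"ay":-0.1,"az":5},{"jaw":-1,"tx":3.4,"ty":1.5,"tz":0,"ax":0.4,"ay":-0.2,"az":9},{"jaw":-1,"tx":4.6,"ty":2.1,"tz":0,"ax":0.6,"ay":-0.3,"az":13},{"jaw":-1,"tx":5.8,"ty":2.6,"tz":0,"ax":0.8,"ay":-0.4,"az":16},{"jaw":-1,"tx":6.8,"ty":3.1,"tz":0,"ax":1,"ay":-0.5,"az":19},{"jaw":-1,"tx":7.5,"ty":3.4,"tz":0,"ax":1,"ay":-0.5,"az":20},{"jaw":-1,"tx":7.5,"ty":3.4,"tz":0,"ax":1,"ay":-0.5,"az":20},{"jaw":-1,"tx":7.5,"ty":3.4,"tz":0,"ax":1,"ay":-0.5,"az":20}]'
python3 - <<'E'
import pickle
from h import *
from rig import manip
np.set_printoptions(precision=4,suppress=True)
s=manip.get_state();print(s['qpos'],s['position'])
r,_=pose(66,61);print((q2R(s['ee_rot'])*r.inv()).as_rotvec(degrees=True))
d={n:manip.get_image(n) for n in('side','top')};pickle.dump(d,open('im4.pkl','wb'))
for n in d:cv2.imwrite(f'pics/{n}4.png',d[n]['pixels'])
o=s['position'][:2]+[.028,.0575]
print('exp',o,rim(d['top'],(180,260,330,410),.130,o,[.4,.9]),rim(d['side'],(190,300,250,360),.130,o,[0,1]))
for n in d: print(n,rimplane(cloud(d[n]),o,.130))
E
```

```text
clock: 9.38
position: [0.5134, 0.0188, 0.0861]
ee_rot: [-0.279, 0.724, 0.467, 0.425]
contact_force: [-0.1, -0.2, -2.5]
width: 0.0101
gripper_force: 68.5
[-0.7653  0.5666  2.1264  1.0432  1.2595 -1.1212] [0.5134 0.0188 0.0861]
[ 0.2023  0.3006 -0.0703]
exp [0.5414 0.0763] (array([0.5407, 0.0758]), np.float64(0.045222690702008676), np.int64(60)) (array([0.5415, 0.0815]), np.float64(0.04393190465621781), np.int64(41))
side (array([-0.0079,  0.0109,  0.1298]), 260)
top (array([-0.0024,  0.0177,  0.1322]), 201)
```

```bash
python3 - <<'E'
import pickle
from h import *
np.set_printoptions(precision=1,suppress=True)
d=pickle.load(open('im0.pkl','rb'));C=cloud(d['side'])
O=np.array([.578,.2107]);a=np.radians(75);X=np.array([np.cos(a),np.sin(a)]);Y=np.array([-X[1],X[0]])
q=C[236:268,280:345].reshape(-1,3);q=np.c_[(q[:,:2]-O)@X,(q[:,:2]-O)@Y,q[:,2]]*1000
k=q[(q[:,2]>12)&(q[:,2]<32)&(abs(q[:,0])<90)];print(len(k),np.percentile(k,[1,5,50,95,99],axis=0))
t=C[262:267,350:400].reshape(-1,3);print('worktop z',np.median(t[:,2])*1000)
# grid centre two-view: tray front corners in side at z=.023
for uv in((284,265),(336,268)):
    p=plane(d['side'],*uv,.0);e=(p[:2]-O);print(uv,e@X*1000,e@Y*1000)
for uv in((200+474/3.4,130+180/3.4),(200+437/3.4,130+323/3.4)):
    p=plane(d['top'],*uv,.023);e=(p[:2]-O);print('top',e@X*1000,e@Y*1000)
E
```

```text
1407 [[-67.6 -62.5  13.2]
 [-65.6 -55.3  15.8]
 [ -9.2  -7.6  19.1]
 [ 50.4  49.6  21.8]
 [ 58.9  54.6  23.3]]
worktop z -0.19896431307353524
(284, 265) -42.656463335659595 55.71864805862834
(336, 268) -57.09413362997856 -59.68446366622898
top -65.33001744197814 -56.31972316641012
top -65.48489378883792 55.764677850516854
```

```bash
python3 -m pendant '[{"jaw":-1,"tx":0,"ty":0,"tz":-0.8,"ax":0,"ay":0,"az":0},{"jaw":-1,"tx":0.5,"ty":1.8,"tz":-0.8,"ax":0,"ay":0,"az":0},{"jaw":-1,"tx":1,"ty":3.6,"tz":-0.8,"ax":0,"ay":0,"az":0},{"jaw":-1,"tx":1.5,"ty":5.4,"tz":-0.8,"ax":0,"ay":0,"az":0},{"jaw":-1,"tx":2,"ty":7.2,"tz":-0.8,"ax":0,"ay":0,"az":0},{"jaw":-1,"tx":2.5,"ty":9,"tz":-0.8,"ax":0,"ay":0,"az":0},{"jaw":-1,"tx":3,"ty":10.8,"tz":-0.8,"ax":0,"ay":0,"az":0},{"jaw":-1,"tx":3.4,"ty":12.3,"tz":-0.8,"ax":0,"ay":0,"az":0},{"jaw":-1,"tx":3.7,"ty":13.4,"tz":-0.8,"ax":0,"ay":0,"az":0},{"jaw":-1,"tx":3.7,"ty":13.4,"tz":-0.8,"ax":0,"ay":0,"az":0}]'
python3 - <<'E'
from rig import manip
import cv2,pickle
from h import *
d={n:manip.get_image(n) for n in('side','wrist')};pickle.dump(d,open('im5.pkl','wb'))
print(manip.get_state()['qpos'])
cv2.imwrite('pics/w5.png',np.hstack([cv2.resize(d['wrist']['pixels'][50:300,160:480],(400,312)),cv2.resize(d['side']['pixels'][134:290,230:430],(400,312))]))
E
```

```text
clock: 10.72
position: [0.5508, 0.1535, 0.0783]
ee_rot: [-0.279, 0.723, 0.468, 0.425]
contact_force: [1.1, -0.4, -3.3]
width: 0.01
gripper_force: 68.6
[-0.4754205   0.56672625  2.19312245  1.31613579  1.12553794 -1.14088078]
```

View pics/w5.png

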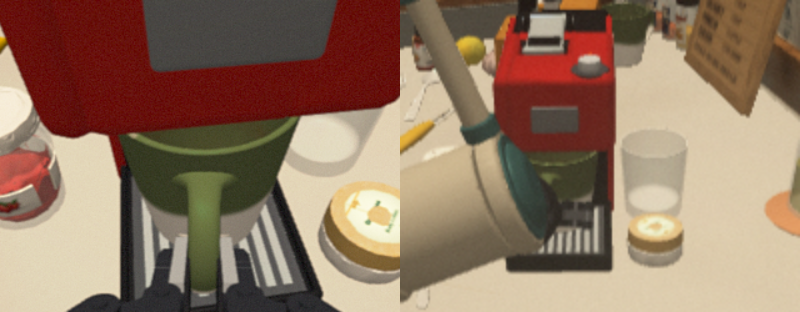

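The mug sits under the head, centred on the grid: the handle is at (203,200) between the tray sides at (125,230) and (295,230). There is no contact yet, so I lower it.

```bash
python3 -m pendant '[{"jaw":-1,"tx":0,"ty":0,"tz":-0.3,"ax":0,"ay":0,"az":0},{"jaw":-1,"tx":0,"ty":0,"tz":-0.6,"ax":0,"ay":0,"az":0},{"jaw":-1,"tx":0,"ty":0,"tz":-0.8,"ax":0,"ay":0,"az":0},{"jaw":-1,"tx":0,"ty":0,"tz":-0.9,"ax":0,"ay":0,"az":0},{"jaw":-1,"tx":0,"ty":0,"tz":-0.9,"ax":0,"ay":0,"az":0}]'
```

```text
clock: 11.45
position: [0.5512, 0.1523, 0.0692]
ee_rot: [-0.278, 0.723, 0.468, 0.425]
contact_force: [0.3, -1.0, -3.9]
width: 0.0102
gripper_force: 68.6
```

```bash
python3 -m pendant '[{"jaw":-1,"tx":0,"ty":0.1,"tz":-0.1,"ax":0,"ay":0,"az":0},{"jaw":-1,"tx":0,"ty":0.1,"tz":-0.2,"ax":0,"ay":0,"az":0},{"jaw":-1,"tx":0,"ty":0.1,"tz":-0.2,"ax":0,"ay":0,"az":0}]'
```

```text
clock: 11.82
position: [0.5512, 0.1534, 0.0673]
ee_rot: [-0.278, 0.723, 0.468, 0.425]
contact_force: [0.2, -0.6, -3.4]
width: 0.0098
gripper_force: 68.6
```

```bash
python3 -m pendant '[{"jaw":-1,"tx":0,"ty":0,"tz":-0.1,"ax":0,"ay":0,"az":0},{"jaw":-1,"tx":0,"ty":0,"tz":-0.15,"ax":0,"ay":0,"az":0},{"jaw":-1,"tx":0,"ty":0,"tz":-0.15,"ax":0,"ay":0,"az":0}]'
```

```text
clock: 12.2
position: [0.5514, 0.1535, 0.0664]
ee_rot: [-0.278, 0.723, 0.468, 0.426]
contact_force: [-0.3, -1.3, 0.9]
width: 0.0099
gripper_force: 69.0
```

```bash
python3 -m pendant '[{"jaw":-0.5,"tx":0,"ty":0,"tz":0,"ax":0,"ay":0,"az":0},{"jaw":-0.2,"tx":0,"ty":0,"tz":0,"ax":0,"ay":0,"az":0},{"jaw":0,"tx":0,"ty":0,"tz":0,"ax":0,"ay":0,"az":0},{"jaw":0,"tx":-0.5,"ty":-1.2,"tz":0.7,"ax":0,"ay":0,"az":0},{"jaw":0,"tx":-1.5,"ty":-3.2,"tz":1.9,"ax":0,"ay":0,"az":0},{"jaw":0,"tx":-3,"ty":-6.4,"tz":3.9,"ax":0,"ay":0,"az":0},{"jaw":0,"tx":-4.5,"ty":-9.8,"tz":5.9,"ax":0,"ay":0,"az":0},{"jaw":0,"tx":-4.5,"ty":-9.8,"tz":5.9,"ax":0,"ay":0,"az":0}]'
python3 - <<'E'
from rig import manip
import cv2,pickle
from h import *
d={n:manip.get_image(n) for n in('side','wrist')};pickle.dump(d,open('im6.pkl','wb'))
print(manip.get_state()['qpos'])
cv2.imwrite('pics/w6.png',np.hstack([cv2.resize(d['wrist']['pixels'][20:270,160:480],(400,312)),cv2.resize(d['side']['pixels'][134:290,230:430],(400,312))]))
w=d['wrist'];x=w['pixels'].astype(int);C=cloud(w);Q=C[60:300,200:440].reshape(-1,3)
O=np.array([.578,.2107]);rr=np.hypot(*(Q[:,:2]-O).T)
for z in(.05,.07,.09,.1):
    q=Q[(abs(Q[:,2]-z)<.004)&(rr<.058)];print(z,len(q),circ(q),35+11*(z-.02)/.093)
E
```

```text
clock: 13.2
position: [0.507, 0.0521, 0.1259]
ee_rot: [-0.275, 0.724, 0.467, 0.426]
contact_force: [-0.5, -0.5, -0.1]
width: 0.0426
gripper_force: 0.0
[-0.71792941  0.47006084  2.1589492   1.06605641  1.27054929 -1.05314574]
0.05 196 (array([0.57614567, 0.21186253]), np.float64(0.03816413479510731)) 38.54838709677419
0.07 608 (array([0.57553677, 0.21051792]), np.float64(0.039779478278304525)) 40.913978494623656
0.09 602 (array([0.57551754, 0.20992799]), np.float64(0.04170493156937011)) 43.27956989247312
0.1 698 (array([0.57412137, 0.20620722]), np.float64(0.04147787429967981)) 44.46236559139785
```

View pics/w6.png

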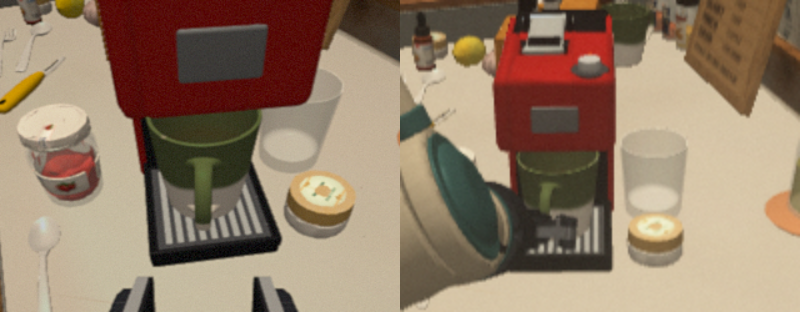

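The mug stands on the grid, its handle at (203,195) and its foot inside the tray; its axis fits to within 3 mm of the spout point. Next I work out the turn back to vertical.

```bash
python3 - <<'E'
from h import *
r0,_=pose(66,61);p0=np.array([.507,.054,.1255])
for az,th in((68,45),(71,30),(73,15),(75,0)): print(delta([.58,.12,.36],pose(az,th)[0],p0,r0))
E
```

```text
(array([ 7.3 ,  6.6 , 23.45]), array([-14.7,   6.3,   2. ]))
(array([ 7.3 ,  6.6 , 23.45]), array([-28.9,  11.4,   4.9]))
(array([ 7.3 ,  6.6 , 23.45]), array([-43.1,  16.1,   6.6]))
(array([ 7.3 ,  6.6 , 23.45]), array([-57.6,  20.4,   8.1]))
```

```bash
python3 -m pendant '[{"jaw":0,"tx":-1,"ty":-2,"tz":3,"ax":0,"ay":0,"az":0},{"jaw":-1,"tx":-1,"ty":-3,"tz":8,"ax":-5,"ay":2,"az":1},{"jaw":-1,"tx":0,"ty":-3,"tz":13,"ax":-14,"ay":6,"az":2},{"jaw":-1,"tx":1,"ty":-2,"tz":18,"ax":-22,"ay":9,"az":4},{"jaw":-1,"tx":3,"ty":0,"tz":22,"ax":-31,"ay":12,"az":5},{"jaw":-1,"tx":5,"ty":2,"tz":22,"ax":-40,"ay":15,"az":6},{"jaw":-1,"tx":7.3,"ty":3,"tz":22,"ax":-49,"ay":18,"az":7},{"jaw":-1,"tx":7.3,"ty":3,"tz":22,"ax":-57.6,"ay":20.4,"az":8.1},{"jaw":-1,"tx":7.3,"ty":3,"tz":22,"ax":-57.6,"ay":20.4,"az":8.1},{"jaw":-1,"tx":7.3,"ty":3,"tz":22,"ax":-57.6,"ay":20.4,"az":8.1}]'
python3 - <<'E'
from rig import manip
import pickle
from h import *
np.set_printoptions(precision=4,suppress=True)
s=manip.get_state();print(s['position'],s['qpos'],(q2R(s['ee_rot'])*pose(75,0)[0].inv()).as_rotvec(degrees=True))
d={n:manip.get_image(n) for n in('top','wrist','side')};pickle.dump(d,open('im7.pkl','wb'))
cv2.imwrite('pics/w7.png',np.hstack([cv2.resize(d['wrist']['pixels'],(400,250)),cv2.resize(d['side']['pixels'][100:300,200:420],(343,312))[:250]]))
O=np.array([.578,.2107]);a=np.radians(75);X=np.array([np.cos(a),np.sin(a)]);Y=np.array([-X[1],X[0]])
for n in('wrist','top','side'):
    q=cloud(d[n]).reshape(-1,3);q=np.c_[(q[:,:2]-O)@X,(q[:,:2]-O)@Y,q[:,2]]*1000
    for x in(0,30,60,80):
        k=q[(abs(q[:,0]-x)<8)&(abs(q[:,1]-12)<14)&(q[:,2]>200)&(q[:,2]<340)];print(n,x,len(k),np.median(k[:,2]) if len(k) else '')
    b=q[(np.hypot(q[:,0]+34,q[:,1]+36)<9)&(q[:,2]>200)&(q[:,2]<260)];print('btn',len(b),np.median(b,0) if len(b) else '')
E
```

```text
clock: 14.55
position: [0.5783, 0.0857, 0.3437]
ee_rot: [-0.002, 0.795, 0.607, -0.001]
contact_force: [0.9, -1.1, -0.1]
width: 0.0004
gripper_force: 0.0
[0.5783 0.0857 0.3437] [0.0272 0.2536 1.2646 0.0016 1.6268 0.2935] [ 0.0849  0.1979 -0.2537]
wrist 0 880 242.46506391993532
wrist 30 427 241.00928750581198
wrist 60 0 
wrist 80 0 
btn 416 [-33.8674 -36.1396 238.1352]
top 0 107 242.36201994436246
top 30 105 241.04020377562162
top 60 107 240.7882007990888
top 80 109 240.7103622978103
btn 60 [-33.7787 -36.0884 238.0187]
side 0 68 240.46408165722653
side 30 26 239.4771007629987
side 60 26 239.5058431006628
side 80 25 239.36531301444037
btn 23 [-35.2049 -36.7801 236.93  ]
```

View pics/w7.png

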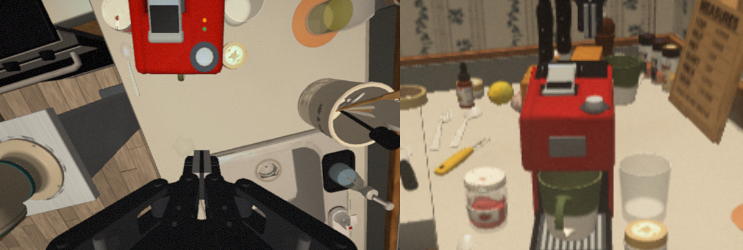

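Lever lies flat (240.7 to 242.4 mm along its length), and the mug stands under the spout at (571,190) in the side crop. The button is at (203,57) in the wrist half-view; I centre on it precisely.

```bash
python3 - <<'E'
import pickle
from h import *
d=pickle.load(open('im7.pkl','rb'));w=d['wrist']
h=cv2.cvtColor(w['pixels'],cv2.COLOR_BGR2HSV);k=np.zeros((400,640),np.uint8);k[65:120,295:355]=((h[...,1]<60)&(h[...,2]>120))[65:120,295:355]
n,l,st,c=cv2.connectedComponentsWithStats(k)
for i in range(1,n):
    if st[i,4]>30:print(st[i],c[i],plane(w,*c[i],.238))
E
```

```text
[313  76  29  30 666] [326.72072072  90.4954955 ] [0.60345433 0.1700053  0.238     ]
[344 112  11   8  34] [350.97058824 117.23529412] [0.61738055 0.1447014  0.238     ]
[295 119  48   1  48] [318.5 119. ] [0.59116188 0.15039482 0.238     ]
```

```bash
python3 -m pendant '[{"jaw":-1,"tx":1.2,"ty":4.2,"tz":0,"ax":0,"ay":0,"az":0},{"jaw":-1,"tx":2.5,"ty":8.3,"tz":0,"ax":0,"ay":0,"az":0},{"jaw":-1,"tx":2.5,"ty":8.3,"tz":-4,"ax":0,"ay":0,"az":0},{"jaw":-1,"tx":2.5,"ty":8.3,"tz":-8,"ax":0,"ay":0,"az":0},{"jaw":-1,"tx":2.5,"ty":8.3,"tz":-9.5,"ax":0,"ay":0,"az":0},{"jaw":-1,"tx":2.5,"ty":8.3,"tz":-9.5,"ax":0,"ay":0,"az":0},{"jaw":-1,"tx":2.5,"ty":8.3,"tz":-9.5,"ax":0,"ay":0,"az":0}]'
```

```text
clock: 15.58
position: [0.6053, 0.168, 0.2518]
ee_rot: [0.0, 0.795, 0.606, 0.001]
contact_force: [0.2, -0.0, -0.6]
width: -0.0001
gripper_force: 0.0
```

```bash
python3 -m pendant '[{"jaw":-1,"tx":-0.1,"ty":0.1,"tz":-0.6,"ax":0,"ay":0,"az":0},{"jaw":-1,"tx":-0.1,"ty":0.1,"tz":-1.1,"ax":0,"ay":0,"az":0},{"jaw":-1,"tx":-0.1,"ty":0.1,"tz":-1.5,"ax":0,"ay":0,"az":0},{"jaw":-1,"tx":-0.1,"ty":0.1,"tz":-1.9,"ax":0,"ay":0,"az":0},{"jaw":-1,"tx":-0.1,"ty":0.1,"tz":-2.2,"ax":0,"ay":0,"az":0},{"jaw":-1,"tx":-0.1,"ty":0.1,"tz":-2.4,"ax":0,"ay":0,"az":0},{"jaw":-1,"tx":-0.1,"ty":0.1,"tz":-2.4,"ax":0,"ay":0,"az":0}]'
```

```text
clock: 16.45
position: [0.6034, 0.1695, 0.2308]
ee_rot: [0.001, 0.795, 0.607, 0.002]
contact_force: [-5.6, 0.3, 21.1]
width: -0.0
gripper_force: 10.2
```

At the stop (z 0.2308, 21 N). Release and retreat.

```bash
python3 -m pendant '[{"jaw":-1,"tx":0,"ty":0,"tz":2,"ax":0,"ay":0,"az":0},{"jaw":-1,"tx":0,"ty":0,"tz":7,"ax":0,"ay":0,"az":0},{"jaw":-1,"tx":0,"ty":0,"tz":12,"ax":0,"ay":0,"az":0},{"jaw":-1,"tx":-3,"ty":-5,"tz":13,"ax":0,"ay":0,"az":0},{"jaw":-1,"tx":-6,"ty":-10,"tz":13,"ax":0,"ay":0,"az":0},{"jaw":-1,"tx":-9,"ty":-15,"tz":13,"ax":0,"ay":0,"az":0},{"jaw":-1,"tx":-12,"ty":-20,"tz":13,"ax":0,"ay":0,"az":0},{"jaw":-1,"tx":-12,"ty":-20,"tz":13,"ax":0,"ay":0,"az":0},{"jaw":-1,"tx":-12,"ty":-20,"tz":13,"ax":0,"ay":0,"az":0}]'
python3 - <<'E'
from rig import manip
from h import *
d={n:manip.get_image(n) for n in('top','side')}
O=np.array([.578,.2107]);a=np.radians(75);X=np.array([np.cos(a),np.sin(a)]);Y=np.array([-X[1],X[0]])
q=cloud(d['top']).reshape(-1,3);q=np.c_[(q[:,:2]-O)@X,(q[:,:2]-O)@Y,q[:,2]]*1000
for x in(0,30,60,80):
    k=q[(abs(q[:,0]-x)<8)&(abs(q[:,1]-12)<14)&(q[:,2]>200)&(q[:,2]<340)];print(x,np.median(k[:,2]))
b=q[(np.hypot(q[:,0]+34,q[:,1]+36)<8)&(q[:,2]>200)&(q[:,2]<260)];print('btn',np.median(b,0))
cv2.imwrite('pics/s8.png',cv2.resize(d['side']['pixels'][100:300,200:420],(660,600)))
E
```

```text
clock: 17.58
position: [0.4835, -0.0304, 0.3557]
ee_rot: [-0.001, 0.795, 0.606, 0.0]
contact_force: [0.5, 0.2, -0.0]
width: -0.0005
gripper_force: 0.0
0 242.60251097206208
30 240.9050898423684
60 240.92564767800894
80 240.8577002098773
btn [-33.83544196 -35.73363453 238.43483742]
```

View pics/s8.png

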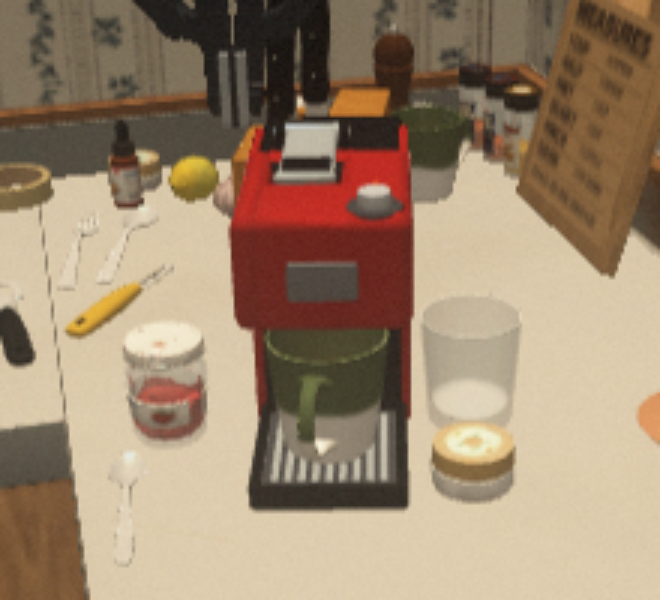

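The mug stands upright at (327,390), the lever is down at (308,155), the button is out at (375,195), and the bystanders are unmoved.

```bash
python3 -c "
from rig import manip;print(manip.sign_off())"
```

```text
the job is handed in; nothing more can be done
None
```

I've handed the job in at about 18 s of the 58 s allowed, with no verdict shown: mug upright within 3 mm of the spout point, lever down, button pressed to its stop and back out, and no bystander looked moved.

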